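Cure the nail swatches: turn the leaf over and hold the timer at its third click

ROBOT

A 6-joint arm with a two-finger parallel gripper is mounted at the origin on the work surface. World frame = base frame: x ahead of the robot, y to its left, z up, the work surface at z = 0. Lengths are in m, angles in rad, forces in N, time in s.
With the tool pointing down it reaches from about 0.3 to 0.875 m from the base axis. Payload 4.2 kg.
Tool frame: the origin (TCP) lies at the very end of the fingers, on their centre line; the grasp point (between the pads) lies 19 mm behind it; z points along the fingers, y is the line along which they close (so a half turn about z gives the same grasp; the last joint's range is limited). The gripper opens to 85 mm and grips with 20 to 120 N. Pads are 22 mm wide; open, the fingers measure 114 mm over their backs; the gripper's body (76 mm by 85 mm) begins 54 mm behind the grasp point. The pads swing forward as they close: fully open they stand 13 mm farther back than shut.
Start: joints at [-1.143, 0.32, 1.565, -0, 1.257, -0.02], TCP at [0.249, -0.518, 0.231] pointing down, gripper open.
Joint ranges: [-3.11, 3.11], [-0.84, 2.01], [0.21, 2.61], [-1.34, 4.49], [0.05, 2.63], [-2.56, 2.56]. Speed limits (rad/s): [2.57, 2.57, 3.14, 3.14, 3.14, 3.14].

INTERFACE

Orientations are given as a unit quaternion [w, x, y, z].
In Python, from cell import * gives the robot as it stands.
- The arm moves only by the tool play_rows, never from a script. Its argument "rows" is text: rows parted by semicolons, each of 7 numbers parted by spaces: the shift along the tool's x, y, z in mm, then the turn, a rotation vector about the tool's x, y, z in degrees, then the finger opening in mm, from 0 to 85.4. A call has 1 to 5 rows; each row is the pose to reach, as a shift and turn from the pose commanded when the call began, along the tool's axes at that moment; what a row does not reach only later rows make up. A row lasts 1/12 s, in which the tool goes at most 41.7 mm and 7.16 degrees, less where a joint would pass 70% of its speed; a pose out of reach is approached as far as the arm can. A call with a gripper value outside its range is refused whole. The fingers move at their own pace and stop on an object; "squeeze" is the grip in N (left out, the last holds). Time passes only in rows, so rows that repeat a pose let the fingers close. It gives the time, the measured TCP pose, the force, the opening and the grip force at its end, in the units of the state.
- get_obs(): the state, without advancing time (a new reading comes with each control period).
- get_image(name): name is "side" or "top"; returns the picture (400x640x3 uint8, red, green, blue); there is no depth.
- camera_model(name): a dict with "fx", "fy", "cx", "cy" (pixels), "xyz" and "rotation" of the camera in the world. Camera axes: x right, y down, z forward; pixel columns grow to the right and rows downward; lengths in m; the calibration is good to about 2 mm. A picture is of the moment at which its call begins. camera_model takes no time and is no camera call.
- sign_off(): hands the job in; it is judged then, once.
The state is a dict: "clock": time; "qpos": joint angles; "joint_velocities": joint speeds; "joint_efforts": joint torques, N m; "eef_pos": TCP position; "tool_rot": TCP orientation; "contact_force": force on the tool from outside, world axes, zero at the start; "ft_torque": the same for the moment, N m; "finger_gap": opening from 0.0 (shut) to 1.0 (fully open); "grasp_force": force on a finger pad.
Only numpy, scipy, OpenCV 4.12 (cv2) and the standard library are available. Lean on these libraries where they do the work, as an engineer would, in place of code of your own. Each camera call takes 0.05 s, during which the arm holds its last target. There are 200 camera calls.

TASK

Turn the hinged swatch leaf of the nail lamp right over by its steel bar so that the painted swatches lie flat, face down, on the violet lamp window, and let go of it. Then press the red bar of the spring-return timer dial down past its first two clicks to the third and keep it held there with the fingers: finish while still holding it, because it springs back if released. Leave the other things on the dresser where they are.

Things in the scene. Friction and masses are not known exactly. Their poses are not given: they have to be found in the camera images.
- curing_lamp: white nail curing lamp, fixed to the dresser. Origin on the dresser surface under the leaf's hinge line; its x axis runs from its front (robot side) to its back along the hinge, y to its left, z up. Body 130 mm deep (x -65 to 65 mm) and 250 mm wide (y -150 to 100 mm), its top 42 mm up; grey tray half at +y, violet lamp window at -y, timer at the -y end (x -50 to 55 mm, y -150 to -240 mm; two cheeks 100 mm high at y -168 and -222 mm with the dial between them)
- swatch_leaf (a joint): angle of the swatch leaf, rad: 0 = lying on the grey tray at +y, painted swatches up (the start); 3.14 = turned right over about the lamp's x axis (free edge up and over towards -y) and lying on the lamp window, swatches down. A white plate 110 x 80 x 6 mm, about 150 g, damped hinge without spring: left alone it sinks slowly to whichever side it leans
- leaf_hinge (a point): mid-point of the leaf's hinge line, on the lamp 48 mm above the dresser; the hinge runs along the lamp's x axis
- leaf_bar (a point): middle of the part of the leaf's round steel bar (12 mm thick, parallel to the hinge, 85 mm from it, on the leaf's free edge) that sticks out in front: the free bar reaches from 65 to 120 mm in front of the hinge's mid-point; this point, 92 mm in front, is where to grip it. It moves with the leaf: 48 mm above the dresser at both ends, 133 mm at the top of the swing. The bar can turn in the fingers
- timer_dial (a joint): angle of the timer dial, rad: 0 = at rest (held there by its spring), grows as its red bar is pressed down. Clicks (detents) at 0.35, 0.70 and 1.05; the third is the last, the end stop is at 1.15. It returns from every click when let go. The force needed at the red bar is 1 to 3 N at first and rises to 5 to 7 N at the third click, with a ripple of about 1.5 N at each click
- dial_axis (a point): mid-point of the timer dial's level axis, 85 mm above the dresser; the axis runs along the lamp's y axis
- dial_bar (a point): centre of the red press bar of the dial: a round bar 16 mm thick and 50 mm long, parallel to the dial's axis and 75 mm from it, at the front (-x) side. At rest it stands 38 mm above the axis and 65 mm in front of it; at the third click 38 mm below the axis and 65 mm in front again. It moves with the dial; press on it from above
- ring_dish: blue ceramic ring dish, 90 mm wide, 22 mm high; origin under its centre; bystander, loose
- green_bottle: green glass stoppered bottle, 68 mm wide, 140 mm high; origin under its centre; bystander, loose
- cream_jar: amber cream jar, 66 mm wide, 50 mm high; origin under its centre; bystander, loose
- nail_polish: small red nail polish bottle with black cap, 32 mm wide, 70 mm high, at the left side of the lamp; origin under its centre; bystander, loose
- hairbrush: wooden hairbrush lying bristles down, 225 x 60 x 32 mm, length along x, head to +x; origin on the dresser where head and handle meet; bystander, loose
- hair_clip: stainless steel hair clip, 70 x 14 x 11 mm, length along x; origin under its centre; bystander, loose

How it is judged:
By the outcome, as a careful person would: the job done as asked, in the order asked, and still so for the second after the job is handed in, while the arm keeps its last pose, push and grip.
It also fails if it takes over 48 s, if anything falls off the work surface, if the arm or the gripper's body presses on something with over 40 N, if the wrist force passes 120 N, or if a joint passes its speed limit or range.

## Working session

There is one attempt and no reset: what is moved stays moved. The work goes in short steps, Python scripts to look and compute and a tool call to move; the robot and the scene stay as the last step left them, time stands still between calls to the robot, and variables do not carry over. Pictures are saved under pics/ and viewed, at most 10 in all, crops included, and the job is handed in when it is done.

Besides the shell and the picture viewer there is one more tool, called as name(argument=value, ...), one argument or row to a line, values as JSON. play_rows: Moves the arm, as the interface text tells. Its arguments: {"type":"object","properties":{"rows":{"type":"string"},"squeeze":{"type":"number"}},"required":["rows"]}

```bash
mkdir -p pics; python3 - <<'E'
from cell import *
import cv2
for n in("side","top"):
    cv2.imwrite(f"pics/{n}0.png",get_image(n)[:,:,::-1]); print(n,camera_model(n))
print(get_obs())
E
```

```text
side {'fx': 419.4742022164126, 'fy': 419.4742022164126, 'cx': 316.7425304752506, 'cy': 202.27879151688086, 'xyz': array([0.20328461, 0.85113998, 0.80930889]), 'rotation': array([ 0.07902303, -0.16099129,  0.87815852, -0.44348031])}
top {'fx': 429.9477980640396, 'fy': 429.9477980640396, 'cx': 317.2398788157804, 'cy': 198.5663774938122, 'xyz': array([ 0.27092942, -0.0454549 ,  1.53971776]), 'rotation': array([ 0.07214684, -0.70055471,  0.70690443, -0.06560536])}
{'clock': 0.1, 'qpos': array([-1.14299030e+00,  3.20232021e-01,  1.56556660e+00, -1.88491724e-05,
        1.25740546e+00, -2.00462767e-02]), 'joint_velocities': array([ 0.00014927, -0.00103062, -0.0020783 , -0.00078044,  0.00058182,
        0.00113418]), 'joint_efforts': array([-4.55641402e-04, -4.16411054e+01, -2.34705073e+01, -1.30567978e-04,
        4.95782893e-03,  1.82801205e-05]), 'eef_pos': array([ 0.24878461, -0.51791288,  0.2305603 ]), 'tool_rot': array([-7.87212412e-04,  9.75032164e-01,  2.22062220e-01, -1.71910939e-04]), 'contact_force': array([-0.33397208,  0.6334811 , -0.324633  ]), 'ft_torque': array([-0.00494399, -0.00017712, -0.00847873]), 'grasp_force': 0.0, 'finger_gap': 1.004575100786128}
```

View pics/top0.png

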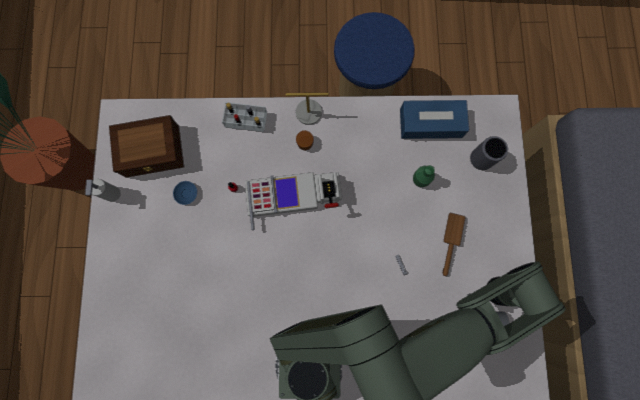

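View pics/side0.png

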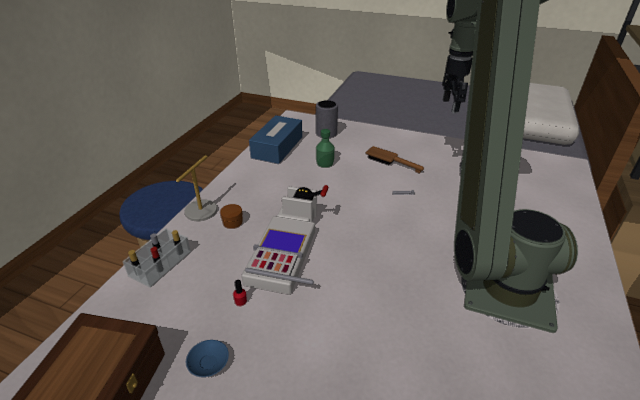

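The top view shows the lamp at about (248..340, 172..215), with the leaf bar sticking out near (251,222) and the red dial bar near (332,206). The side view shows the bar tip at (312,286) and the red bar at (324,190). I'll enlarge both for measuring.

```bash
python3 - <<'E'
import cv2,numpy as np
a=cv2.imread("pics/top0.png")[160:240,235:365]; b=cv2.imread("pics/side0.png")[175:305,230:350]
a=cv2.resize(a,None,fx=6,fy=6,interpolation=cv2.INTER_CUBIC)
b=cv2.resize(b,None,fx=4.6,fy=4.6,interpolation=cv2.INTER_CUBIC)
cv2.imwrite("pics/t1.png",a);cv2.imwrite("pics/s1.png",b)
E
```

```text
(no output)
```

View pics/t1.png

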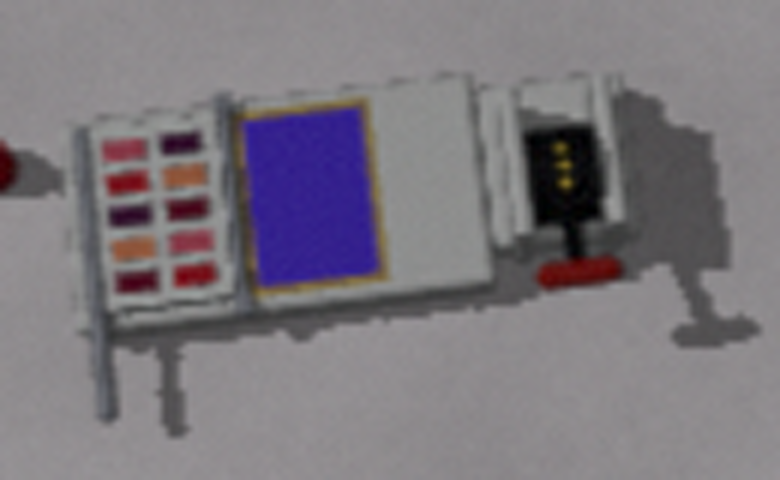

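View pics/s1.png

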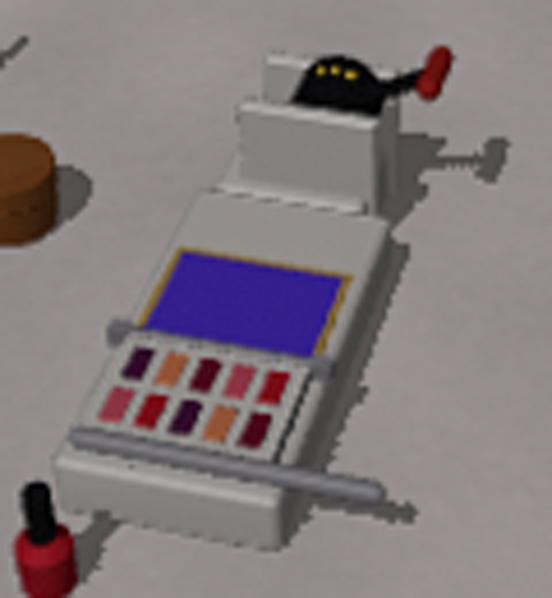

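The crops show these points clearly. In the top crop: bar tip (107,418), lamp corners (492,283) and (472,76), red bar (580,272). In the side crop: bar tip (382,493), corners (388,228), (282,500) and (60,460), red bar (435,73). I'll fit the lamp pose to them.

```bash
cat > h.py <<'E'
from cell import *
import numpy as np
from scipy.spatial.transform import Rotation as R
from scipy.optimize import least_squares
def rot(q): return R.from_quat(np.roll(q,-1))
def proj(n,p):
    c=camera_model(n); q=rot(c['rotation']).inv().apply(np.atleast_2d(p)-c['xyz'])
    return np.c_[c['fx']*q[:,0]/q[:,2]+c['cx'],c['fy']*q[:,1]/q[:,2]+c['cy']]
def lamp(v,p): return R.from_euler('z',v[2]).apply(np.atleast_2d(p))+[v[0],v[1],0]
E
python3 - <<'E'
from h import *
T=lambda u,v:((u+.5)/6-.5+235,(v+.5)/6-.5+160)
S=lambda u,v:((u+.5)/4.6-.5+230,(v+.5)/4.6-.5+175)
D=[('top',(-.12,.085,.048),T(107,418)),('top',(-.065,-.15,.042),T(492,283)),('top',(.065,-.15,.042),T(472,76)),
('side',(-.12,.085,.048),S(382,493)),('side',(-.065,-.15,.042),S(388,228)),('side',(-.065,.1,.042),S(282,500)),('side',(.065,.1,.042),S(60,460)),
('top',None,T(580,272)),('side',None,S(435,73))]
def f(v):
    return np.concatenate([proj(n,lamp(v,p if p else (v[3]-.065,-.195,.123)))[0]-m for n,p,m in D])
r=least_squares(f,[.5,.1,0,0],loss='soft_l1'); v=r.x
print(v,np.degrees(v[2]));print(f(v).reshape(-1,2).round(1))
for p in [(0,0,.048),(-.092,.085,.048),(v[3]-.065,-.195,.123),(v[3],-.195,.085)]: print(lamp(v,p).round(4))
E
```

```text
[ 0.5849907   0.12317769  0.11544977 -0.01427566] 6.614784430057467
[[ 0.2  0.8]
 [ 0.9 -0.1]
 [-0.2 -0.9]
 [ 1.   0.3]
 [ 1.4 -2.8]
 [-0.7  0.8]
 [-2.4 -0.1]
 [-0.1  0. ]
 [-0.   0.1]]
[[0.585  0.1232 0.048 ]]
[[0.4838 0.197  0.048 ]]
[[ 0.5287 -0.0797  0.123 ]]
[[ 0.5933 -0.0722  0.085 ]]
```

```bash
cat >> h.py <<'E'
V=[.5850,.1232,.1154,-.0143]
Rg=R.from_euler('z',V[2])*R.from_euler('x',np.pi)
def go(*ps):
    o=get_obs(); r=rot(o['tool_rot']); print('t',round(o['clock'],2),'tcp in lamp',(R.from_euler('z',-V[2]).apply(o['eef_pos']-[V[0],V[1],0])*1e3).round(1),'F',o['contact_force'].round(1),'gap',round(o['finger_gap']*85.4,1),'grip',o['grasp_force'])
    for p in ps:
        print(p,(r.inv().apply(lamp(V,p)[0]-o['eef_pos'])*1e3).round(1),np.degrees((r.inv()*Rg).as_rotvec()).round(1))
E
python3 -c "
from h import *
go((-.095,.085,.14))"
```

```text
t 0.1 tcp in lamp [-407.8 -598.1  230.6] F [-0.3  0.6 -0.3] gap 85.8 grip 0.0
(-0.095, 0.085, 0.14) [ 518.6 -543.5   91.4] [-0.1  0.  19. ]
```

play_rows(
  rows="519 -543 40 0 0 19 60; 519 -543 40 0 0 19 60; 519 -543 40 0 0 19 60; 519 -543 40 0 0 19 60; 519 -543 40 0 0 19 60",
)

```text
clock: 0.52
eef_pos: [0.3133, -0.3185, 0.2197]
tool_rot: [-0.0, 0.998, 0.057, -0.0]
contact_force: [0.9, 0.2, 0.7]
finger_gap: 0.705
grasp_force: 0.0
```

```bash
python3 -c "
from h import *
go((-.095,.085,.16))"
```

```text
t 0.52 tcp in lamp [-320.8 -407.5  219.7] F [0.9 0.2 0.7] gap 60.2 grip 0.0
(-0.095, 0.085, 0.16) [ 225.6 -492.6   60. ] [-0.  0. -0.]
```

play_rows(
  rows="225 -492 60 0 0 0 60; 225 -492 60 0 0 0 60; 225 -492 60 0 0 0 60; 225 -492 60 0 0 0 60; 225 -492 60 0 0 0 60",
)

```text
clock: 0.93
eef_pos: [0.377, -0.1215, 0.197]
tool_rot: [0.0, 0.998, 0.058, 0.0]
contact_force: [-0.1, 0.0, 0.3]
finger_gap: 0.703
grasp_force: 0.0
```

play_rows(
  rows="138 -301 36 0 0 0 60; 138 -301 36 0 0 0 60; 138 -301 36 0 0 0 60; 138 -301 36 0 0 0 60; 138 -301 36 0 0 0 60",
)

```text
clock: 1.35
eef_pos: [0.4409, 0.0756, 0.1744]
tool_rot: [0.0, 0.998, 0.058, -0.0]
contact_force: [1.2, -0.7, 0.5]
finger_gap: 0.704
grasp_force: 0.0
```

```bash
python3 -c "
from h import *
go((-.095,.085,.12))"
```

```text
t 1.35 tcp in lamp [-148.6  -30.7  174.4] F [ 1.2 -0.7  0.5] gap 60.1 grip 0.0
(-0.095, 0.085, 0.12) [  53.8 -115.6   54.4] [0.  0.  0.1]
```

play_rows(
  rows="54 -116 54 0 0 0 60; 54 -116 54 0 0 0 60; 54 -116 54 0 0 0 60; 54 -116 54 0 0 0 60; 54 -116 54 0 0 0 60",
)

```text
clock: 1.77
eef_pos: [0.481, 0.1973, 0.1187]
tool_rot: [0.0, 0.998, 0.06, -0.001]
contact_force: [0.2, 0.6, 0.8]
finger_gap: 0.704
grasp_force: 0.0
```

```bash
python3 - <<'E'
from h import *
import cv2
a=get_image('top');b=get_image('side')
a=cv2.resize(a[150:250,215:365],(750,500),interpolation=2)
b=cv2.resize(b[160:320,220:380],(500,500),interpolation=2)
cv2.imwrite('pics/a2.png',cv2.resize(np.hstack([a,b]),(800,320))[:,:,::-1])
go((-.095,.085,.029))
g=lamp(V,(-.095,.085,.12)); print(proj('side',g))
E
```

```text
t 1.87 tcp in lamp [-95.4  82.9 120.3] F [ 0.2 -0.2  0.5] gap 59.6 grip 0.0
(-0.095, 0.085, 0.029) [ 0.6 -2.2 91.3] [0.1 0.1 0.1]
[[303.24912375 258.86766423]]
```

View pics/a2.png

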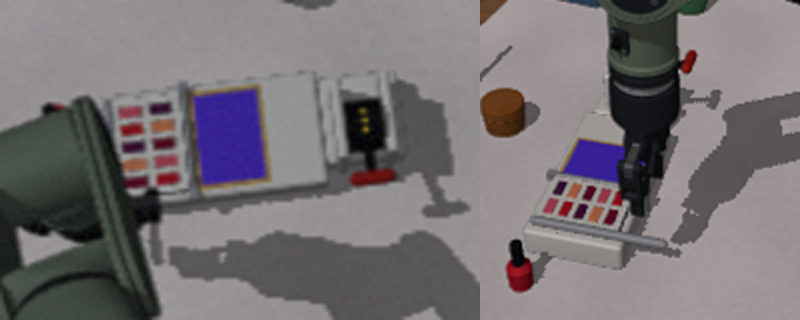

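Side view: the fingers at about (640,205) stand above the free bar at about (645,240), so they are lined up. Going down.

play_rows(
  rows="1 -2 30 0 0 0 60; 1 -2 60 0 0 0 60; 1 -2 80 0 0 0 60; 1 -2 91 0 0 0 60; 1 -2 91 0 0 0 60",
)

```text
clock: 2.28
eef_pos: [0.4802, 0.1947, 0.0283]
tool_rot: [0.001, 0.998, 0.057, -0.002]
contact_force: [-0.8, 0.4, 0.5]
finger_gap: 0.706
grasp_force: 0.0
```

play_rows(
  rows="0 0 0 0 0 0 0; 0 0 0 0 0 0 0; 0 0 0 0 0 0 0; 0 0 0 0 0 0 0; 0 0 0 0 0 0 0",
  squeeze=30,
)

```text
clock: 2.7
eef_pos: [0.4827, 0.1974, 0.031]
tool_rot: [-0.0, 0.998, 0.058, 0.001]
contact_force: [-0.4, -0.2, 5.0]
finger_gap: 0.126
grasp_force: 29.3
```

```bash
python3 - <<'E'
from h import *
go((-.095,.085,.029))
import cv2
b=get_image('side')
cv2.imwrite('pics/a3.png',cv2.resize(b[190:310,230:370],(490,420),interpolation=2)[:,:,::-1])
E
```

```text
t 2.7 tcp in lamp [-93.   85.4  31. ] F [-0.4 -0.2  5. ] gap 10.8 grip 29.27701234817505
(-0.095, 0.085, 0.029) [-2.   0.4  2. ] [-0.  -0.1  0. ]
```

View pics/a3.png

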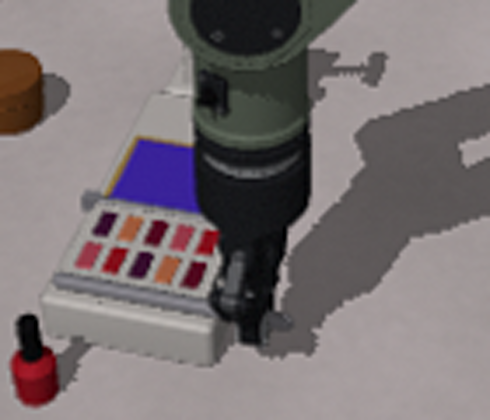

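The fingers hold the bar: gap 10.8 mm, grip 29 N, tips at the free bar end (265,330). Swinging the leaf along its arc.

play_rows(
  rows="0 1.3 -14.8 0 0 0 0; 0 5.1 -29.1 0 0 0 0; 0 11.4 -42.5 0 0 0 0; 0 19.9 -54.6 0 0 0 0; 0 30.4 -65.1 0 0 0 0",
)

```text
clock: 3.17
eef_pos: [0.4858, 0.171, 0.0969]
tool_rot: [-0.004, 0.998, 0.057, 0.001]
contact_force: [-3.8, 14.7, 9.3]
finger_gap: 0.123
grasp_force: 29.4
```

```bash
python3 -c "
from h import *
go()"
```

```text
t 3.17 tcp in lamp [-93.1  58.9  96.9] F [-3.8 14.7  9.3] gap 10.5 grip 29.441990554332733
```

play_rows(
  rows="0 10 -10.5 0 0 0 0; 0 23.5 -16.8 0 0 0 0; 0 37.8 -20.6 0 0 0 0; 0 52.6 -21.9 0 0 0 0; 0 67.4 -20.6 0 0 0 0",
)

```text
clock: 3.58
eef_pos: [0.4941, 0.1008, 0.1177]
tool_rot: [-0.001, 0.998, 0.058, 0.002]
contact_force: [-2.2, 3.7, 7.9]
finger_gap: 0.126
grasp_force: 32.5
```

```bash
python3 -c "
from h import *
go()"
```

```text
t 3.58 tcp in lamp [-92.8 -11.8 117.7] F [-2.2  3.7  7.9] gap 10.8 grip 32.5197958946228
```

play_rows(
  rows="0 14 2 0 0 0 0; 0 28 8 0 0 0 0; 0 40 17 0 0 0 0; 0 50 27 0 0 0 0; 0 58 39 0 0 0 0",
)

```text
clock: 4.0
eef_pos: [0.501, 0.0412, 0.0766]
tool_rot: [0.0, 0.998, 0.058, 0.001]
contact_force: [1.1, 0.9, 2.5]
finger_gap: 0.123
grasp_force: 33.2
```

```bash
python3 -c "
from h import *
go((-.093,-.085,.029))"
```

```text
t 4.0 tcp in lamp [-92.9 -71.8  76.6] F [1.1 0.9 2.5] gap 10.5 grip 33.15731406211853
(-0.093, -0.085, 0.029) [-0.3 13.2 47.6] [ 0.1 -0.1  0.1]
```

play_rows(
  rows="0 7 13 0 0 0 0; 0 11 26 0 0 0 0; 0 13 38 0 0 0 0; 0 13.5 46 0 0 0 0; 0 13.5 48 0 0 0 0",
)

```text
clock: 4.42
eef_pos: [0.5025, 0.0285, 0.029]
tool_rot: [0.0, 0.998, 0.058, 0.001]
contact_force: [-3.5, -1.5, 25.1]
finger_gap: 0.128
grasp_force: 36.9
```

```bash
python3 - <<'E'
from h import *
go()
import cv2
b=get_image('side')
cv2.imwrite('pics/a4.png',cv2.resize(b[150:310,230:370],(490,560),interpolation=2)[:,:,::-1])
E
```

```text
t 4.42 tcp in lamp [-92.9 -84.6  29. ] F [-3.5 -1.5 25.1] gap 11.0 grip 36.926422119140625
```

View pics/a4.png

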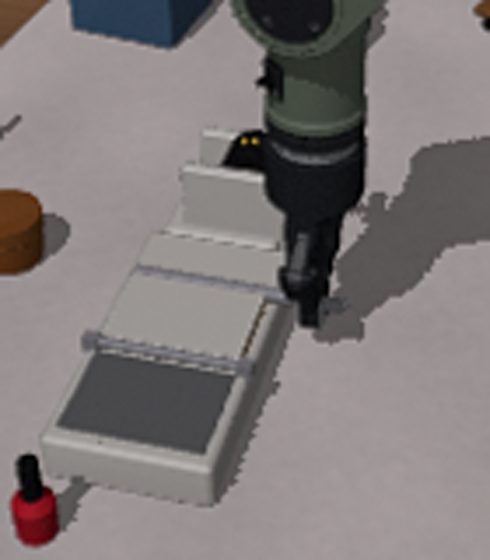

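The leaf lies flat on the window: its back is up, the grey tray is bare, and it is seated with 25 N. Letting go and lifting.

play_rows(
  rows="0 0 -1.5 0 0 0 50; 0 0 -1.5 0 0 0 50; 0 0 -1.5 0 0 0 50; 0 0 -1.5 0 0 0 50; 0 0 -1.5 0 0 0 50",
)

```text
clock: 4.88
eef_pos: [0.5012, 0.0289, 0.0295]
tool_rot: [0.0, 0.998, 0.058, -0.001]
contact_force: [-0.4, -1.2, 0.4]
finger_gap: 0.587
grasp_force: 0.0
```

play_rows(
  rows="0 0 -25 0 0 0 50; 0 0 -60 0 0 0 50; 0 0 -100 0 0 0 40; 0 0 -139 0 0 0 0; 0 0 -139 0 0 0 0",
)

```text
clock: 5.3
eef_pos: [0.5061, 0.0291, 0.1762]
tool_rot: [0.0, 0.998, 0.058, 0.007]
contact_force: [1.2, -0.2, 0.2]
finger_gap: 0.195
grasp_force: 0.0
```

```bash
python3 - <<'E'
from h import *
go((-.084,-.195,.165),(-.084,-.195,.14))
E
```

```text
t 5.3 tcp in lamp [-89.2 -84.4 176.2] F [ 1.2 -0.2  0.2] gap 16.6 grip 0.0
(-0.084, -0.195, 0.165) [  5.  110.6  11.4] [ 0.1 -0.8  0.1]
(-0.084, -0.195, 0.14) [  4.6 110.6  36.4] [ 0.1 -0.8  0.1]
```

play_rows(
  rows="8 37 0 0 0 0 0; 8 74 0 0 0 0 0; 8 110 0 0 0 0 0; 8 110 0 0 0 0 0; 8 110 0 0 0 0 0",
)

```text
clock: 5.72
eef_pos: [0.5221, -0.0808, 0.1683]
tool_rot: [-0.0, 0.998, 0.056, -0.0]
contact_force: [0.1, 0.7, -0.6]
finger_gap: -0.002
grasp_force: 0.0
```

```bash
python3 - <<'E'
from h import *
import cv2
b=get_image('side');a=get_image('top')
go((-.084,-.195,.135))
cv2.imwrite('pics/a5.png',np.hstack([cv2.resize(b[130:290,230:370],(392,448),interpolation=2),cv2.resize(a[150:260,240:340],(407,448),interpolation=2)])[:,:,::-1])
E
```

```text
t 5.82 tcp in lamp [ -86.  -193.6  168.4] F [-0.2 -0.1 -0.3] gap 0.3 grip 0.0
(-0.084, -0.195, 0.135) [ 2.   1.4 33.4] [-0.   0.1  0. ]
```

View pics/a5.png

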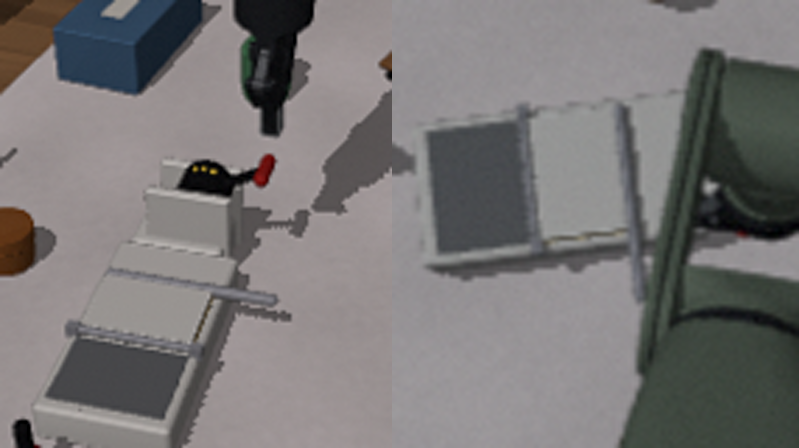

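The closed tips (side crop 272,130) stand above the red bar (264,170), and the released leaf stays flat on the window. Pressing now.

play_rows(
  rows="3 1 15 0 0 0 0; 3 1 30 0 0 0 0; 3 1 38 0 0 0 0; 2 1 46 0 0 0 0; 1 1 54 0 0 0 0",
)

```text
clock: 6.23
eef_pos: [0.5225, -0.0793, 0.1148]
tool_rot: [-0.0, 0.998, 0.059, -0.001]
contact_force: [-1.8, -0.9, 2.5]
finger_gap: -0.001
grasp_force: 0.9
```

```bash
python3 - <<'E'
from h import *
go((-.085,-.195,.085))
E
```

```text
t 6.23 tcp in lamp [ -85.4 -194.   114.8] F [-1.8 -0.9  2.5] gap -0.1 grip 0.9458214696496725
(-0.085, -0.195, 0.085) [ 0.4  1.  29.8] [-0.   0.1  0.1]
```

Contact at 2.5 N, as expected. Going on.

play_rows(
  rows="0 0 8 0 0 0 0; -1 0 16 0 0 0 0; -1 0 24 0 0 0 0; -1 0 32 0 0 0 0; 0 0 40 0 0 0 0",
)

```text
clock: 6.65
eef_pos: [0.5233, -0.0801, 0.0745]
tool_rot: [-0.0, 0.998, 0.058, 0.0]
contact_force: [-2.8, 0.9, 5.9]
finger_gap: -0.005
grasp_force: 3.8
```

```bash
python3 - <<'E'
from h import *
go((-.082,-.195,.054))
E
```

```text
t 6.65 tcp in lamp [ -84.7 -194.8   74.5] F [-2.8  0.9  5.9] gap -0.4 grip 3.8054612651467323
(-0.082, -0.195, 0.054) [ 2.7  0.2 20.5] [-0. -0.  0.]
```

play_rows(
  rows="1 0 7 0 0 0 0; 2 0 14 0 0 0 0; 2 0 18 0 0 0 0; 2 0 21 0 0 0 0; 2 0 21 0 0 0 0",
)

```text
clock: 7.07
eef_pos: [0.5272, -0.0802, 0.0541]
tool_rot: [0.0, 0.998, 0.058, 0.002]
contact_force: [-1.1, 0.5, 8.4]
finger_gap: 0.003
grasp_force: 3.7
```

```bash
python3 - <<'E'
from h import *
import cv2
go((-.082,-.195,.053))
b=get_image('side')
cv2.imwrite('pics/a6.png',cv2.resize(b[150:290,230:370],(560,560),interpolation=2)[:,:,::-1])
for z in(.0478,.0415): print((proj('side',lamp(V,(-.0793,-.17,z)))[0]-[230,150])*4)
E
```

```text
t 7.07 tcp in lamp [ -80.8 -195.4   54.1] F [-1.1  0.5  8.4] gap 0.2 grip 3.6901914328336716
(-0.082, -0.195, 0.053) [-1.2 -0.4  1.1] [ 0.1 -0.2  0. ]
[367.27425007 265.63630422]
[367.17802165 272.37905787]
```

View pics/a6.png

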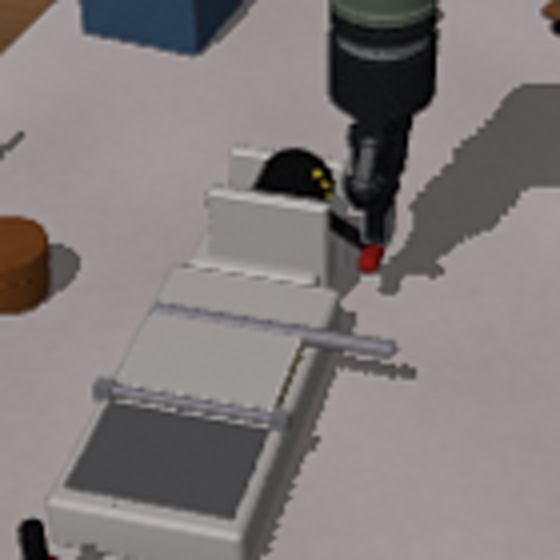

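The red bar's end at (371,258) is close to where the third click should put it. I'll push 1.5 mm further for margin and check the force.

play_rows(
  rows="0 0 1.5 0 0 0 0; 0 0 1.5 0 0 0 0; 0 0 1.5 0 0 0 0; 0 0 1.5 0 0 0 0",
)

```text
clock: 7.45
eef_pos: [0.5275, -0.0802, 0.0534]
tool_rot: [0.0, 0.998, 0.058, 0.002]
contact_force: [-0.4, 0.8, 9.2]
finger_gap: 0.004
grasp_force: 3.8
```

play_rows(
  rows="0 0 0 0 0 0 0; 0 0 0 0 0 0 0; 0 0 0 0 0 0 0; 0 0 0 0 0 0 0; 0 0 0 0 0 0 0",
)

```text
clock: 7.87
eef_pos: [0.5275, -0.0802, 0.0534]
tool_rot: [0.0, 0.998, 0.058, 0.002]
contact_force: [-0.4, 0.4, 8.9]
finger_gap: -0.002
grasp_force: 3.8
```

```bash
python3 - <<'E'
from h import *
go()
for i in range(3):get_image('side');print(get_obs()['contact_force'],get_obs()['eef_pos'])
E
```

```text
t 7.87 tcp in lamp [ -80.5 -195.4   53.4] F [-0.4  0.4  8.9] gap -0.2 grip 3.8019156083464622
[-0.46517298  0.38226132  8.63934207] [ 0.52753532 -0.08018513  0.05342271]
[-1.15929974  1.77377157  8.38262802] [ 0.52753105 -0.0802039   0.05342781]
[-1.14707016  0.65509679  9.22248022] [ 0.52749184 -0.08019314  0.05340642]
```

```bash
python3 -c "
from cell import *
print(sign_off())"
```

```text
the job is handed in; nothing more can be done
None
```

I turned the leaf over, let it go face down and flat on the violet lamp window, then handed in at about 8 s with the fingers still pressing the red bar; the dial angle worked out from fingertip height is about 1.09 rad, just past the third click (1.05).

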